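Second holder on the sprung hook

TASK

Take the tall windowed specimen carrier out of the white block and hang it by its window on the hook beside the loupe, specimens facing the bar's free end: bring it past the little bump, easing the loupe back against the sprung pusher, and let it down into the gap so that the bump keeps both on and they hang straight, side by side. Go by feel: the hook's height was set by hand, and the loupe is glass, so press on it only gently (under 15 N), do not take hold of it or let it come off the hook, and leave everything else where it is.

Things in the scene. Friction and masses are not known exactly. Their poses are not given: they have to be found in the camera images.
- carrier: Aluminium specimen carrier standing in a slot of the block: plate 12 mm thick (x), 56 wide (y), 152 tall (z up), 0.12-0.2 kg. Origin: centre of underside. Upwards: solid body 0-72 mm; window right through along x, 18 mm wide (y), 72-98; roof bar 98-106; grip tab 28 mm wide (y) 106-152. Three stubs (specimens) on its -x face; the flat +x face goes against the loupe.
- carrier_eye (a point): On the carrier: middle of the window's roof, 98 mm above the underside, mid-thickness; the roof rests on the hook bar when hung. Grip the tab above this across its width (y), in the tab's upper half: the loupe's top stands 10 mm above the bar and the fingers must stay above it.
- carrier_stubs (a point): On the carrier: front of the middle one of three specimen stubs (12.6 mm across, 4 mm proud), 10 mm from the mid-plane on the -x side, 55 mm above the underside.
- loupe: Glass loupe in a black frame, 12 mm thick (x), lens ring 64 mm across, 0.07-0.12 kg, hanging on the hook by a 16 mm wide window in its stem. Origin: lens centre; x along the bar away from its free end, z up. It has up to 6 mm of play along the bar between bump and pusher.
- stand: Fixed post stand. Origin: post axis at table height, z up. Post 20 mm thick, 200 tall; base 12 high (x -40 to 60, y +-65 mm). It carries the hook: a level square steel bar 8 mm wide and high, along the stand's x axis at y = 0, free end to -x. The hook is clamped by hand and NOT measured: bar top 138 to 162 mm above the table, all of it shifted up to 8 mm either way along x.
- stand_bar (a point): Point fixed to the stand at the bar's NOMINAL top (150 mm up, true top +-12 mm), stand x -116 mm, midway along the flat part of the bar outside the bump. Nominal stand x in mm, all shifted together up to 8: free end -135, flat top to -97, ramp to -86, bump (6 mm above bar top) -86 to -78 with a steep inner face, gap to the pusher -78 to -60.
- stand_push (a point): Point fixed to the stand at the NOMINAL face of the spring pusher (stand x -60 mm, 150 mm up; true place as the hook). Plate 34 mm wide, 18 mm below to 12 mm above the bar top; yields to +x: 2 N to start, 0.4 N more per mm, hard stop at 18 mm. Loupe and carrier need 24 mm, the gap is 18: it must give over 6 mm (4.4 N). Clamp behind it: 9 mm above bar top.
- block: Fixed white plastic block, 130 x 80 x 40 mm, origin at the centre of its underside, z up, with two slots (14.5 x 59 mm, 30 mm deep, floor 10 mm up) centred at x = -30 and +30 mm; the carrier stands in one, a lower windowless plate in the other.
- blank: Bystander: windowless aluminium plate with a small round head, 12 x 56 x 89 mm, in the block's other slot. Origin: centre of its underside.
- jar: Bystander: jar, 56 mm across, 70 mm tall; origin underside centre.
- beaker: Bystander: glass beaker, 60 mm across, 75 mm tall; origin underside centre.
- mouse: Bystander: black computer mouse, 62 x 100 x 30 mm; origin underside centre.
- stubbox: Bystander: clear divided box, 100 x 70 x 30 mm; origin underside centre.
- blower: Bystander: rubber dust blower, 60 mm across, 95 mm tall; origin underside centre.
- meter: Bystander: white room thermometer, 85 mm wide, 112 mm tall; origin underside centre.
Not all that is in view belongs to the job. Leave any yellow look-alike of the carrier alone.

How it is judged:
By the outcome, as a careful person would: the job done as asked, in the order asked, and still so for the second after the job is handed in, with the robot touching nothing.
It also fails if it takes over 61 s, if anything falls off the work surface, if the arm or the gripper's body presses on something with over 40 N, if the wrist force passes 120 N, or if a joint passes its speed limit or range.

ROBOT

A 6-joint arm with a two-finger parallel gripper is mounted at the origin on the work surface. World frame = base frame: x ahead of the robot, y to its left, z up, the work surface at z = 0. Lengths are in m, angles in rad, forces in N, time in s.
With the tool pointing down it reaches from about 0.275 to 0.75 m from the base axis. Payload 10.2 kg.
Tool frame: the origin (TCP) lies at the very end of the fingers, on their centre line; the grasp point (between the pads) lies 19 mm behind it; z points along the fingers, x is the direction in which the jaws open and shut, and the axes are right-handed (so a half turn about z gives the same grasp; the last joint's range is limited). The gripper opens to 85 mm and grips with 20 to 120 N. Pads are 22 mm wide; open, the fingers measure 114 mm over their backs; the gripper's body (76 mm by 85 mm) begins 54 mm behind the grasp point. The pads swing forward as they close: fully open they stand 13 mm farther back than shut.
Start: joints at [-1.438, 0.313, 1.498, -0, 1.331, -0.223], TCP at [0.183, -0.492, 0.231] pointing down, gripper open.
Joint ranges: [-2.94, 2.94], [-0.97, 2.17], [0.19, 2.56], [-1.23, 4.37], [0.02, 3.11], [-2.88, 2.88]. Speed limits (rad/s): [2.39, 2.39, 3.01, 3.14, 3.14, 3.14].

INTERFACE

Orientations are given as [roll, pitch, yaw] about the fixed x, y, z axes, in that order (R = Rz(yaw) Ry(pitch) Rx(roll)).
In Python, from plant import robot, eyes gives the robot as it stands.
- The arm moves only by the tool servo_tool, never from a script. Its argument "plan" is a list of rows, each an object with "xyz": the shift along the tool's x, y, z scaled (see below), a list of three; "rot": the turn, a rotation vector about the tool's x, y, z scaled (see below), a list of three. In form: [{"xyz": [dx, dy, dz], "rot": [ax, ay, az]}, ...]. A call has exactly 8 rows; each row shifts and turns the commanded pose from where the row before left it, along the tool's axes as they then stand; what a row does not reach is not made up. The controller multiplies each number of a shift by 1000 mm and each number of a turn by 180 degrees. A row lasts 1/12 s, in which the tool goes at most 41.7 mm and 7.16 degrees, less where a joint would pass 70% of its speed; a pose out of reach is approached as far as the arm can. A call with a number of a shift or a turn outside -1 to 1 is refused whole. A call with a gripper value outside its range is refused whole. "jaw" is the gripper command: -1 is shut, 1 is fully open, values between are in proportion, set as the call begins (left out, the last holds). The fingers move at their own pace and stop on an object; the grip force is fixed at half the most. Time passes only in rows, so rows that do not move let the fingers close, or fill a call up. It gives the time, the measured TCP pose, the force and the opening at its end, in the units of the state.
- robot.get_state(): the state, without advancing time (a new reading comes with each control period).
- eyes.snapshot(name): name is "scene" or "top" or "wrist"; returns the picture (384x512x3 uint8, blue, green, red); there is no depth.
- eyes.calibration(name): a dict with "camera_matrix" (3x3 intrinsics, pixels), "R" (3x3) and "t" (3): a world point X has camera coordinates R X + t. Camera axes: x right, y down, z forward; pixel columns grow to the right and rows downward; lengths in m; the calibration is good to about 2 mm. The wrist camera is an equidistant fisheye: a pixel r from the principal point sees the ray r / f radians off the axis. A picture is of the moment at which its call begins: read the wrist's pose just before it. calibration takes no time and is no camera call; for the wrist camera it gives the pose at the moment of the call.
- robot.close_job(): hands the job in, once; it reports no verdict.
The state is a dict: "clock": time; "qpos": joint angles; "qvel": joint speeds; "tau": joint torques, N m; "position": TCP position; "orientation": TCP orientation; "wrist_force": force on the tool from outside, world axes, zero at the start; "torque": the same for the moment, N m; "width": finger opening in m.
Only numpy, scipy, OpenCV 4.12 (cv2) and the standard library are available. Lean on these libraries where they do the work, as an engineer would, in place of code of your own. Each camera call takes 0.05 s, during which the arm holds its last target. There are 200 camera calls.

## Working session

There is one attempt and no reset: what is moved stays moved. The work goes in short steps, Python scripts to look and compute and a tool call to move; the robot and the scene stay as the last step left them, time stands still between calls to the robot, and variables do not carry over. Pictures are saved under pics/ and viewed, on a budget of 10 in all, crops included, one or two more only if the job needs it, and the job is handed in when it is done.

Besides the shell and the picture viewer there is one more tool, called after "Emit:" as name(argument=value, ...), one argument or row to a line, values as JSON. servo_tool: Moves the arm, as the interface text tells. Its arguments: {"type":"object","properties":{"plan":{"type":"array"},"jaw":{"type":"number"}},"required":["plan"]}

```bash
ls; mkdir -p pics
python3 - <<'E'
from plant import robot, eyes
import cv2,numpy as np
a=eyes.snapshot("scene");b=eyes.snapshot("top")
cv2.imwrite("pics/scene.png",a);cv2.imwrite("pics/top.png",b)
print(robot.get_state())
for n in("scene","top"):
    c=eyes.calibration(n);print(n,{k:np.round(v,4).tolist() for k,v in c.items() if hasattr(v,'__len__') and not isinstance(v,str)})
E
```

```text
pics
{'clock': 0.1, 'qpos': array([-1.43839904e+00,  3.13380169e-01,  1.49835391e+00, -4.37158090e-06,
        1.33099774e+00, -2.23402346e-01]), 'qvel': array([-0.00113654, -0.00053417, -0.00233761,  0.00089609, -0.00169989,
        0.00081644]), 'tau': array([ 4.35930473e-03, -4.12897432e+01, -2.60141158e+01, -1.36238505e-04,
        2.98278756e-03, -3.36567680e-07]), 'position': array([ 0.18283416, -0.49189245,  0.23080212]), 'orientation': array([-3.14134441e+00,  1.11179124e-03, -1.21499551e+00]), 'wrist_force': array([ 0.84860247, -0.11671122, -0.48911412]), 'torque': array([-0.04757669,  0.00399558, -0.00145339]), 'width': 0.08549672660035518}
scene {'camera_matrix': [[386.1774, 0.0, 255.5648], [0.0, 386.1774, 187.4906], [0.0, 0.0, 1.0]], 'R': [[0.8355, 0.5493, -0.0123], [0.4046, -0.6302, -0.6627], [-0.3717, 0.5487, -0.7488]], 't': [-0.4581, -0.174, 1.3274]}
top {'camera_matrix': [[354.8919, 0.0, 257.9032], [0.0, 354.8919, 189.1971], [0.0, 0.0, 1.0]], 'R': [[0.0225, -0.9997, 0.0106], [-0.9961, -0.0234, -0.0854], [0.0856, -0.0087, -0.9963]], 't': [-0.0265, 0.5645, 1.1841]}
```

View pics/scene.png

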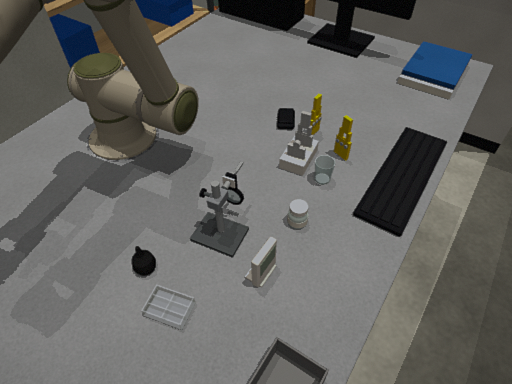

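View pics/top.png

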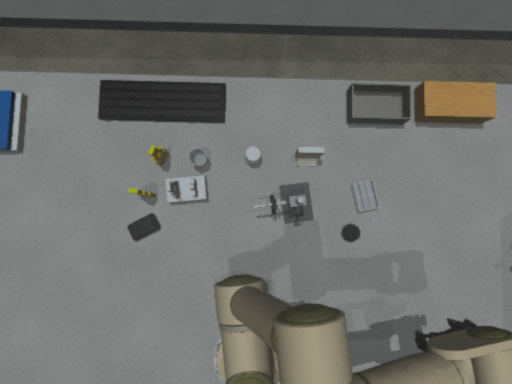

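Scene shows the white block at (300,150) with two plates. The taller grey one is at about (306,125) and the lower blank at (298,148). There are yellow look-alikes at (316,115) and (344,140), and the stand with its hook is at (222,200). In the top view the block is at (186,189) and the stand at (296,202), with the bar pointing left to (256,206). One montage crop should confirm which plate is the carrier.

Run:
```python
import cv2,numpy as np
a=cv2.imread("pics/scene.png");b=cv2.imread("pics/top.png")
z=lambda i,x,y,w,h,s:cv2.resize(i[y:y+h,x:x+w],None,fx=s,fy=s,interpolation=cv2.INTER_CUBIC)
L=cv2.resize(z(a,270,85,90,100,4),(400,300)) if 0 else z(a,270,90,100,75,4)
m=np.vstack([np.hstack([L,z(a,185,155,100,75,4)[:300]]),np.hstack([z(b,150,160,80,60,5)[:300],z(b,245,170,80,60,5)])])
cv2.imwrite("pics/m1.png",m);print(m.shape)
# block mask in top
g=cv2.cvtColor(b,cv2.COLOR_BGR2GRAY)
print(g[180:206:4,160:212:4]); print(g[195:214,250:316:3])
```

```text
(600, 800, 3)
[[133 133 165 156 137 166 167 165 167 136 167 132 134]
 [129 127 165  65  64 163 166 165 141  95 167 143 121]
 [134 133 165  67  73 149 167 165 131  85 166 163 125]
 [129 130 153  97  71 120 164 169 168  76 167 162 111]
 [131 127 168 145  89 124 166 169 155 101 167 165 105]
 [134 132 163 164 153 130 148 136 114  96  93  89  96]
 [132 133 131  94 111 109 108 129 128 133 128 129 127]]
[[132 131 132 130 132 122 125  70 111 118  96  77  75  76  91  92  98 109
  122  82 110 126]
 [131 131 131 128 129 120 117  55 102 116  94  76  78  92 113 122 120 127
  128  86 112 129]
 [130 129 132 127 120 119 113  54  99 127 100  74  77 108 131 128 130 151
  132  82 106 131]
 [130 129 131 118 120 121 121  49  93 139 109  79  81 106 130 120 139 155
  135  81  97 131]
 [131 127 132 122 124 131 121  56  67 138 113  82  76 104 128 107 151 154
  139  85  88 127]
 [132 130 130 133 131 129 122  60  57 138 117 103  79 103 129 102 151 156
  135  80  88 127]
 [131 132 131 131 135 129 124  56  59 135 127 134  89 101 131 106 128 154
  130  80  87 128]
 [129 129 130 130 135 127 129  83  54 129 145 147
[... 367 characters left out ...]
7  76  78  67 114 102  74  60
   79  83  83 125]
 [132 136 150 125 130 125 124  78  61  96 133  76  76  61  70  61  69  60
   80  83  84 127]
 [130 130 135 131 129 127 126  85  57 101 133  74  76  62  57  56  77  63
   80  78  80 128]
 [130 131 128 128 122 123 124  93  44 104 124  77  69  59  58  59  73  62
   80  79  83 125]
 [126 126 128 126 128 123 123  93  48 121 120  77  59  61  63  64  76  61
   75  84  81 126]
 [124 127 127 131 130 125 126  96  49 122 112  75  61  61  65  62  75  66
   76  81  80 124]
 [129 125 134 132 134 126 128  94  47 107  92  70  62  62  65  65  75  59
   73  78  80 121]
 [133 128 131 134 135 124 126  91  50  93  92  72  67  60  65  57  64  52
   74  81  80 117]]
```

View pics/m1.png

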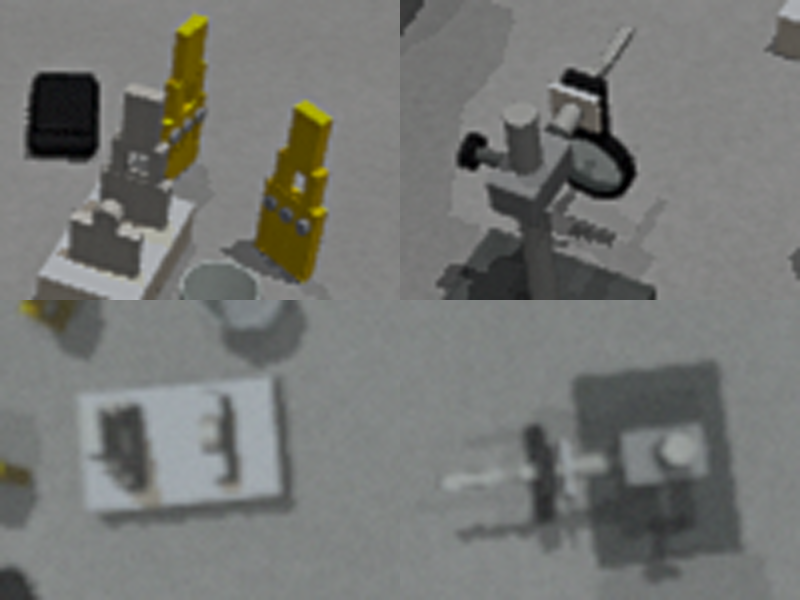

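The carrier is the grey, unpainted, windowed plate in the block's left slot (scene (306,118), top (174,189)). The low plate with the round head at top (194,188) is the blank. The yellow windowed ones at scene (316,115) and (344,140) stand outside the block. No stubs show on the carrier's visible face, so they should face +y, which is also the bar's free-end side.

```bash
cat > h.py <<'E'
import cv2,numpy as np
from plant import robot, eyes
def ray(name,uv):
    c=eyes.calibration(name);K=np.array(c["camera_matrix"]);R=np.array(c["R"]);t=np.array(c["t"]).ravel()
    if name=="wrist":
        dx=(uv[0]-K[0,2])/K[0,0];dy=(uv[1]-K[1,2])/K[1,1];r=np.hypot(dx,dy)+1e-12
        d=np.array([np.sin(r)*dx/r,np.sin(r)*dy/r,np.cos(r)])
    else: d=np.linalg.inv(K)@[uv[0],uv[1],1]
    return -R.T@t, R.T@d/np.linalg.norm(d)
def onz(name,uv,z):
    o,d=ray(name,uv);return o+d*(z-o[2])/d[2]
def tri(r1,r2):
    (o,d),(p,e)=r1,r2
    s=np.linalg.lstsq(np.c_[d,-e],p-o,rcond=None)[0];a=o+d*s[0];b=p+e*s[1]
    return (a+b)/2,np.linalg.norm(a-b)
E
python3 - <<'E'
from h import *
np.set_printoptions(precision=4,suppress=True)
b=cv2.imread("pics/top.png");a=cv2.imread("pics/scene.png")
g=cv2.cvtColor(b,cv2.COLOR_BGR2GRAY)
m=np.zeros_like(g);m[170:212,160:215]=(g[170:212,160:215]>148)*255
c=max(cv2.findContours(m,0,2)[0],key=cv2.contourArea)
r=cv2.minAreaRect(c);p=[onz("top",q,.04) for q in cv2.boxPoints(r)]
print("block px",r);P=np.array(p);print(P,P.mean(0));print([np.linalg.norm(P[i]-P[i-1]) for i in range(4)])
# base of stand: montage corners /5
q=np.array([(575,380),(717,363),(742,548),(598,567)])-[400,300]
B=np.array([onz("top",np.array(x)/5+[245,170],.012) for x in q]);print("base",B,B.mean(0),[np.linalg.norm(B[i]-B[i-1]) for i in range(4)])
T=lambda x,y:np.array([(x-400)/5+245-.4,(y-300)/5+170-.4])
S=lambda x,y:np.array([(x-400)/4+185-.4,y/4+155-.4])
print("post top", onz("top",T(676,447),.2),tri(ray("top",T(676,447)),ray("scene",S(520,110))))
print("bar end", tri(ray("top",T(445,483)),ray("scene",S(630,32))),onz("top",T(445,483),.15))
print("bar by pusher",onz("top",T(600,464),.15))
E
```

```text
block px ((185.09117126464844, 188.18528747558594), (22.932254791259766, 38.3482551574707), 85.60128784179688)
[[0.5933 0.2992 0.04  ]
 [0.6063 0.1713 0.04  ]
 [0.5294 0.1627 0.04  ]
 [0.5166 0.2899 0.04  ]] [0.5614 0.2308 0.04  ]
[np.float64(0.07725148423929216), np.float64(0.12853095513567367), np.float64(0.07738420927322798), np.float64(0.12783358598939654)]
base [[ 0.5788 -0.0895  0.012 ]
 [ 0.5929 -0.1873  0.012 ]
 [ 0.4661 -0.2058  0.012 ]
 [ 0.451  -0.1074  0.012 ]] [ 0.5222 -0.1475  0.012 ] [np.float64(0.1291168731695269), np.float64(0.09883802221717454), np.float64(0.12814492399917554), np.float64(0.09951031283866893)]
post top [ 0.5241 -0.1343  0.2   ] (array([ 0.524 , -0.1338,  0.2036]), np.float64(0.00020683708918476772))
bar end (array([0.504 , 0.0009, 0.1443]), np.float64(0.004543855868760639)) [ 0.502  -0.0006  0.15  ]
bar by pusher [ 0.5157 -0.0946  0.15  ]
```

```bash
cat >> h.py <<'E'
from scipy.spatial.transform import Rotation as Ro
def plan(target,rpy,n=8,start=None):
    """rows (scaled, rounded) from the present pose to the target; prints them in 8s"""
    s=robot.get_state();p=np.array(s["position"]);R=Ro.from_euler("xyz",s["orientation"])
    if start is not None: p,R=np.array(start[0]),Ro.from_euler("xyz",start[1])
    T=Ro.from_euler("xyz",rpy);rows=[]
    for k in range(n,0,-1):
        dx=np.round(R.inv().apply((np.array(target)-p)/k),3)
        rv=np.round((R.inv()*T).as_rotvec()/k/np.pi,3)
        p=p+R.apply(dx);R=R*Ro.from_rotvec(rv*np.pi);rows.append((dx.tolist(),rv.tolist()))
    for i,r in enumerate(rows): print(i,r)
    print("end",p,R.as_euler("xyz"))
E
python3 - <<'E'
from h import *
plan([.548,.26,.26],[np.pi,0,.105],24)
E
```

```text
0 ([-0.024, -0.025, -0.001], [-0.0, 0.0, -0.018])
1 ([-0.023, -0.027, -0.001], [-0.0, 0.0, -0.017])
2 ([-0.021, -0.028, -0.001], [-0.0, 0.0, -0.018])
3 ([-0.02, -0.029, -0.001], [-0.0, 0.0, -0.017])
4 ([-0.018, -0.03, -0.001], [-0.0, 0.0, -0.018])
5 ([-0.016, -0.031, -0.001], [-0.0, 0.0, -0.017])
6 ([-0.015, -0.032, -0.001], [-0.0, 0.0, -0.018])
7 ([-0.013, -0.032, -0.001], [-0.0, 0.0, -0.017])
8 ([-0.011, -0.033, -0.001], [-0.0, 0.0, -0.018])
9 ([-0.009, -0.034, -0.001], [-0.0, 0.0, -0.017])
10 ([-0.007, -0.034, -0.001], [-0.0, 0.0, -0.018])
11 ([-0.005, -0.034, -0.001], [-0.0, 0.0, -0.017])
12 ([-0.004, -0.035, -0.001], [-0.0, 0.0, -0.018])
13 ([-0.002, -0.035, -0.001], [-0.0, 0.0, -0.017])
14 ([0.0, -0.035, -0.001], [-0.0, 0.0, -0.018])
15 ([0.002, -0.035, -0.001], [-0.0, 0.0, -0.017])
16 ([0.004, -0.034, -0.002], [-0.0, 0.0, -0.018])
17 ([0.006, -0.034, -0.001], [-0.0, 0.0, -0.017])
18 ([0.008, -0.034, -0.002], [-0.0, 0.0, -0.018])
19 ([0.01, -0.033, -0.001], [-0.0, 0.0, -0.017])
20 ([0.011, -0.033, -0.002], [-0.0, 0.0, -0.018])
21 ([0.013, -0.032, -0.001], [-0.0, 0.0, -0.017])
22 ([0.015, -0.031, -0.002], [-0.0, 0.0, -0.018])
23 ([0.017, -0.03, -0.001], [-0.0, 0.0, -0.017])
end [0.54814493 0.25989241 0.25959415] [-3.14045406e+00  3.60506179e-05  1.04473284e-01]
```

Emit:
servo_tool(
  plan=[
    {"xyz": [-0.024,-0.025,-0.001],"rot": [0,0,-0.018]},
    {"xyz": [-0.023,-0.027,-0.001],"rot": [0,0,-0.017]},
    {"xyz": [-0.021,-0.028,-0.001],"rot": [0,0,-0.018]},
    {"xyz": [-0.02,-0.029,-0.001],"rot": [0,0,-0.017]},
    {"xyz": [-0.018,-0.03,-0.001],"rot": [0,0,-0.018]},
    {"xyz": [-0.016,-0.031,-0.001],"rot": [0,0,-0.017]},
    {"xyz": [-0.015,-0.032,-0.001],"rot": [0,0,-0.018]},
    {"xyz": [-0.013,-0.032,-0.001],"rot": [0,0,-0.017]},
  ],
)

```text
clock: 0.77
position: [0.3054, -0.2384, 0.2392]
orientation: [-3.141, 0.0, -0.773]
wrist_force: [-0.1, -0.9, 0.9]
width: 0.0857
```

Emit:
servo_tool(
  plan=[
    {"xyz": [-0.011,-0.033,-0.001],"rot": [0,0,-0.018]},
    {"xyz": [-0.009,-0.034,-0.001],"rot": [0,0,-0.017]},
    {"xyz": [-0.007,-0.034,-0.001],"rot": [0,0,-0.018]},
    {"xyz": [-0.005,-0.034,-0.001],"rot": [0,0,-0.017]},
    {"xyz": [-0.004,-0.035,-0.001],"rot": [0,0,-0.018]},
    {"xyz": [-0.002,-0.035,-0.001],"rot": [0,0,-0.017]},
    {"xyz": [0,-0.035,-0.001],"rot": [0,0,-0.018]},
    {"xyz": [0.002,-0.035,-0.001],"rot": [0,0,-0.017]},
  ],
)

```text
clock: 1.43
position: [0.4273, 0.0131, 0.2472]
orientation: [3.142, 0.0, -0.332]
wrist_force: [-0.2, -1.0, 0.1]
width: 0.0854
```

Emit:
servo_tool(
  plan=[
    {"xyz": [0.004,-0.034,-0.002],"rot": [0,0,-0.018]},
    {"xyz": [0.006,-0.034,-0.001],"rot": [0,0,-0.017]},
    {"xyz": [0.008,-0.034,-0.002],"rot": [0,0,-0.018]},
    {"xyz": [0.01,-0.033,-0.001],"rot": [0,0,-0.017]},
    {"xyz": [0.011,-0.033,-0.002],"rot": [0,0,-0.018]},
    {"xyz": [0.013,-0.032,-0.001],"rot": [0,0,-0.017]},
    {"xyz": [0.015,-0.031,-0.002],"rot": [0,0,-0.018]},
    {"xyz": [0.017,-0.03,-0.001],"rot": [0,0,-0.017]},
  ],
)

```text
clock: 2.1
position: [0.5484, 0.2615, 0.2591]
orientation: [3.141, 0.001, 0.108]
wrist_force: [1.0, -0.1, -0.4]
width: 0.0851
```

Run:
```python
from h import *
s=robot.get_state();print(s["clock"],s["position"],s["orientation"],s["qpos"])
c=eyes.calibration("wrist");print({k:np.round(v,4).tolist() if not isinstance(v,str) else v for k,v in c.items()})
w=eyes.snapshot("wrist");cv2.imwrite("pics/w1.png",w);cv2.imwrite("pics/w1v.png",cv2.resize(w,(800,600),interpolation=cv2.INTER_CUBIC))
```

```text
2.1 [0.54842833 0.26147201 0.25906098] [3.14147086e+00 5.17407890e-04 1.07642740e-01] [ 2.52301008e-01  4.84047416e-01  1.17891242e+00 -4.61291875e-05
  1.47916238e+00  1.44662469e-01]
{'camera_matrix': [[297.3186, 0.0, 250.7419], [0.0, 297.3186, 193.5288], [0.0, 0.0, 1.0]], 'R': [[0.9942, 0.108, -0.0002], [0.1034, -0.9521, 0.2877], [0.0309, -0.286, -0.9577]], 't': [-0.5732, 0.1474, 0.4637]}
```

View pics/w1v.png

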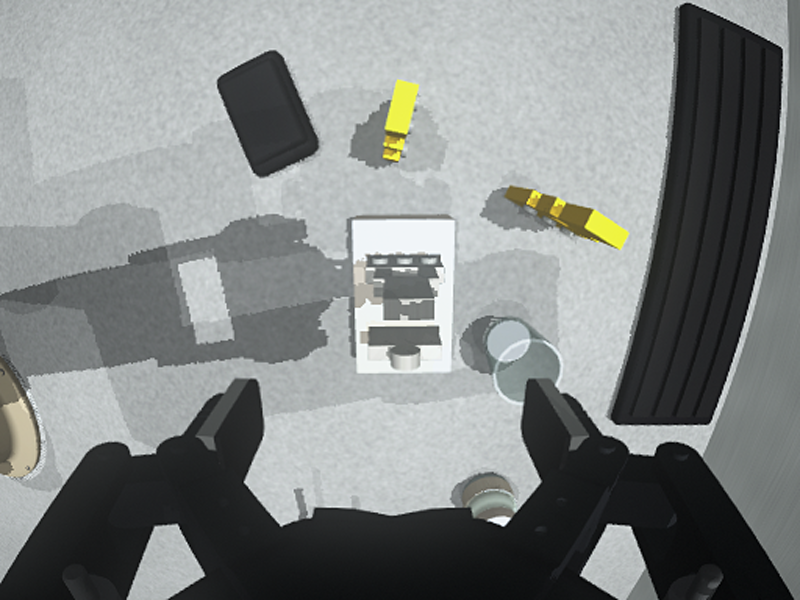

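The wrist view shows the carrier in the upper slot, with its three stubs at (375–435,260) on the +y side as wanted. The tab top is at about (410,309) and the blank with its round head at (405,350). Both yellow look-alikes are outside the block.

Run:
```python
from h import *
w=cv2.imread("pics/w1.png")
f=lambda x,y,z:onz("wrist",((x+.5)/1.5625-.5,(y+.5)/1.5625-.5),z)
for n,x,y,z in [("tab c",410,309,.162),("tabL",384,300,.162),("tabR",436,300,.162),("stub L",375,261,.065),("stub R",434,261,.065),("shL",370,280,.116),("shR",443,280,.116)]+[("blk",*q,.04) for q in[(351,218),(454,219),(452,372),(358,372)]]:
    print(n,f(x,y,z))
g=cv2.cvtColor(w,cv2.COLOR_BGR2GRAY);print(g[164:212:2,240:286:2])
```

```text
tab c [0.55918336 0.26564772 0.162     ]
tabL [0.54472488 0.26907244 0.162     ]
tabR [0.57244029 0.2722524  0.162     ]
stub L [0.53633242 0.26973205 0.065     ]
stub R [0.57956543 0.27475692 0.065     ]
shL [0.53520376 0.26770255 0.116     ]
shR [0.58107633 0.2730069  0.116     ]
blk [0.51372325 0.29663141 0.04      ]
blk [0.59361896 0.30521213 0.04      ]
blk [0.61156629 0.17602302 0.04      ]
blk [0.5313857  0.16708399 0.04      ]
[[ 91  91  91  90  93  98  99  95  92  93  92  90 102  99  96  93  93  91
   91  93 102 251 244]
 [190 210 219 193 123 107 103 147 192 213 216 193 106 111  97 158 196 214
  227 204 108 254 245]
 [196 217 226 199 114 108 108 138 196 221 224 167 112 111 110 134 179 223
  207 158 109 120 247]
 [100 103  97  98 105 103  99  98  97  90  85  88  93  95 104 105 102  99
   99  96  95  91 249]
 [146 106 108 109 107 135 250 246 244 243 163 163 247 254 111 110 110 110
  109 110 250 247 199]
 [107 106 106 106 108 104 127 128 130 136 129 155 160 165 108 109 108 109
  109 103 239 245 196]
 [102 104 105 106 105 103 118 116 118 118 119 118 120 119 103 104 110 109
  108
[... 967 characters left out ...]
126 247 244 244 244]
 [244 243 250 121 125 126 125 125 125 125 124 126 126 124 126 127 125 126
  125 247 244 244 244]
 [244 243 250 121 125 125 125 124 121 122 124 127 125 124 125 127 124 126
  125 247 244 244 244]
 [243 243 250 121 125 126 125 123 205 218 220 123 125 124 124 125 123 125
  123 247 244 244 244]
 [243 243 248 112 115 115 114 114 197 210 212 113 115 113 114 157 155 156
  177 244 244 244 244]
 [240 240 240 242 243 243 243 243 242 241 242 243 243 243 243 242 242 243
  243 245 245 244 244]
 [252 252 252 235 226 226 225 226 226 226 226 227 227 224 226 227 227 182
  182 182 178 245 244]
 [101 101 101 102 101 101 102 101 102 102 103 104 104 103 102 104 103 104
  105 106  90 246 244]]
```

Emit:
servo_tool(
  plan=[
    {"xyz": [0.006,-0.001,0.015],"rot": [0,0,-0.001]},
    {"xyz": [0.005,-0.001,0.02],"rot": [0,0,0]},
    {"xyz": [0,0,0.02],"rot": [0,0,0]},
    {"xyz": [0,0,0.02],"rot": [0,0,0]},
    {"xyz": [0,0,0.02],"rot": [0,0,0]},
    {"xyz": [0,0,0.02],"rot": [0,0,0]},
    {"xyz": [0,0,0.012],"rot": [0,0,0]},
    {"xyz": [0,0,0],"rot": [0,0,0]},
  ],
)

```text
clock: 2.82
position: [0.5575, 0.2624, 0.1291]
orientation: [3.141, 0.006, 0.107]
wrist_force: [0.0, 0.2, 0.2]
width: 0.085
```

Emit:
servo_tool(
  plan=[
    {"xyz": [0,0,0],"rot": [0,0,0]},
    {"xyz": [0,0,0],"rot": [0,0,0]},
    {"xyz": [0,0,0],"rot": [0,0,0]},
    {"xyz": [0,0,0],"rot": [0,0,0]},
    {"xyz": [0,0,0],"rot": [0,0,0]},
    {"xyz": [0,0,0],"rot": [0,0,0]},
    {"xyz": [0,0,0],"rot": [0,0,0]},
    {"xyz": [0,0,0],"rot": [0,0,0]},
  ],
  jaw=-1,
)

```text
clock: 3.48
position: [0.5589, 0.2629, 0.1331]
orientation: [-3.141, -0.0, 0.108]
wrist_force: [-2.6, -0.8, 6.3]
width: 0.0272
```

Emit:
servo_tool(
  plan=[
    {"xyz": [0,0,-0.006],"rot": [0,0,0]},
    {"xyz": [0,0,-0.01],"rot": [0,0,0]},
    {"xyz": [0,0,-0.014],"rot": [0,0,0]},
    {"xyz": [0,0,-0.016],"rot": [0,0,0]},
    {"xyz": [0,0,-0.02],"rot": [0,0,0]},
    {"xyz": [0,0,-0.02],"rot": [0,0,0]},
    {"xyz": [0,0,-0.02],"rot": [0,0,0]},
    {"xyz": [0,0,-0.01],"rot": [0,0,0]},
  ],
)

```text
clock: 4.15
position: [0.5595, 0.263, 0.2516]
orientation: [-3.141, -0.004, 0.108]
wrist_force: [0.3, 0.3, -1.5]
width: 0.0268
```

Run:
```python
from h import *
np.set_printoptions(precision=4,suppress=True)
s=robot.get_state();print(s["position"],s["orientation"],s["wrist_force"],s["width"])
plan([.495,.09,.247],[np.pi,0,.14],16)
```

```text
[0.5595 0.263  0.2516] [-3.141  -0.0041  0.1077] [ 0.3327  0.3178 -1.4934] 0.026822254687444338
0 ([-0.005, 0.01, 0.0], [-0.0, -0.0, -0.001])
1 ([-0.005, 0.01, 0.0], [-0.0, -0.0, -0.001])
2 ([-0.005, 0.01, 0.0], [-0.0, -0.0, -0.001])
3 ([-0.005, 0.01, 0.0], [-0.0, -0.0, -0.001])
4 ([-0.005, 0.01, 0.0], [-0.0, -0.0, -0.001])
5 ([-0.005, 0.01, 0.0], [-0.0, -0.0, -0.0])
6 ([-0.005, 0.01, 0.0], [-0.0, -0.0, -0.001])
7 ([-0.006, 0.01, 0.0], [-0.0, -0.0, -0.0])
8 ([-0.006, 0.01, 0.001], [-0.0, -0.0, -0.001])
9 ([-0.005, 0.011, 0.0], [-0.0, -0.0, -0.0])
10 ([-0.006, 0.01, 0.001], [-0.0, -0.0, -0.001])
11 ([-0.006, 0.011, 0.0], [-0.0, -0.0, -0.0])
12 ([-0.005, 0.01, 0.001], [-0.0, -0.0, -0.001])
13 ([-0.006, 0.011, 0.0], [-0.0, -0.0, -0.0])
14 ([-0.005, 0.01, 0.001], [-0.0, -0.001, -0.001])
15 ([-0.006, 0.011, 0.0], [-0.0, -0.0, -0.0])
end [0.4947 0.0895 0.2472] [-3.1411 -0.001   0.1391]
```

Emit:
servo_tool(
  plan=[
    {"xyz": [-0.006,0.012,0],"rot": [0,0,-0.001]},
    {"xyz": [-0.011,0.021,0],"rot": [0,0,-0.002]},
    {"xyz": [-0.012,0.024,0],"rot": [0,0,-0.002]},
    {"xyz": [-0.012,0.024,0],"rot": [0,0,-0.002]},
    {"xyz": [-0.012,0.024,0],"rot": [0,0,-0.002]},
    {"xyz": [-0.011,0.023,0],"rot": [0,0,-0.001]},
    {"xyz": [-0.011,0.021,0],"rot": [0,0,0]},
    {"xyz": [-0.011,0.014,0],"rot": [0,0,0]},
  ],
)

```text
clock: 4.82
position: [0.4935, 0.0886, 0.2483]
orientation: [3.141, 0.0, 0.138]
wrist_force: [-0.3, 0.3, -2.1]
width: 0.0267
```

Emit:
servo_tool(
  plan=[
    {"xyz": [0,0,0],"rot": [0,0,0]},
    {"xyz": [0,0,0],"rot": [0,0,0]},
    {"xyz": [0,0,0.008],"rot": [0,0,0]},
    {"xyz": [0,0,0.012],"rot": [0,0,0]},
    {"xyz": [0,0,0.015],"rot": [0,0,0]},
    {"xyz": [0,0,0.015],"rot": [0,0,0]},
    {"xyz": [0,0,0.012],"rot": [0,0,0]},
    {"xyz": [0,0,0.004],"rot": [0,0,0]},
  ],
)

```text
clock: 5.48
position: [0.4933, 0.0911, 0.1799]
orientation: [-3.141, 0.004, 0.14]
wrist_force: [-0.0, 0.6, -2.1]
width: 0.0271
```

Run:
```python
from h import *
np.set_printoptions(precision=4,suppress=True)
s=robot.get_state();print(s["clock"],s["position"],s["orientation"],s["wrist_force"],s["width"])
w=eyes.snapshot("wrist");a=eyes.snapshot("scene");b=eyes.snapshot("top")
for n,i in(("w2",w),("s2",a),("t2",b)): cv2.imwrite(f"pics/{n}.png",i)
z=lambda i,x,y,w,h,s:cv2.resize(i[y:y+h,x:x+w],None,fx=s,fy=s,interpolation=cv2.INTER_CUBIC)
cv2.imwrite("pics/m2.png",np.hstack([z(w,130,90,200,294,2.04),np.vstack([z(a,190,130,100,75,4)[:300],z(b,225,170,80,60,5)])])[:600])
```

```text
5.4833 [0.4933 0.0911 0.1799] [-3.1408  0.0035  0.1401] [-0.0473  0.568  -2.1271] 0.027085353215386
```

View pics/m2.png

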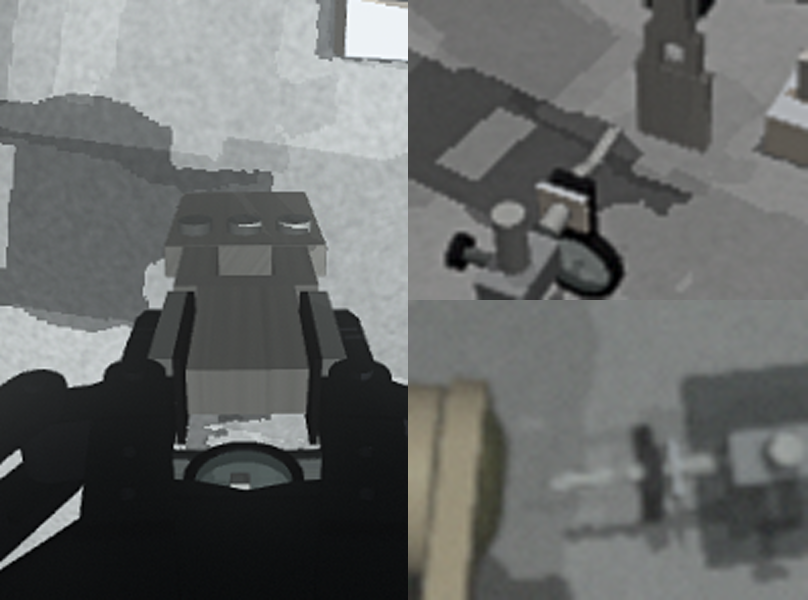

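Carrier is held straight with its stubs facing the free end. The bar is visible in scene at about crop (600,150) and in top at (555–640,480). I'll refine the bar's line and height from the bright pixels in the first pictures.

Run:
```python
from h import *
np.set_printoptions(precision=4,suppress=True)
print(cv2.imread("pics/t2.png",0)[200:213,248:272]);
s=cv2.imread("pics/s2.png",0);print(s[158:178,228:246])
b=cv2.imread("pics/top.png",0).astype(float)
for z in(.141,.15):
  P=[]
  for u in range(256,269):
    col=b[200:212,u]-131; wt=np.clip(col-4,0,None)
    if wt.sum()>25: P.append(onz("top",(u,200+(wt*np.arange(12)).sum()/wt.sum()),z))
  P=np.array(P);print(z,P[[0,-1]],np.polyfit(P[:,1],P[:,0],1))
```

```text
[[115 116 117 114 113 115 112 112 115 117 117 115 122 128 127 129 131 127
  123 122 120 111  83  56]
 [118 112 111 111 113 114 115 115 115 116 117 118 121 132 131 130 131 127
  119 121 123 120  91  57]
 [116 113 114 112 113 113 115 115 115 115 116 116 124 130 131 131 130 127
  121 126 128 126 107  82]
 [113 118 113 115 111 113 115 116 114 116 112 111 120 130 134 139 137 132
  126 129 131 141 136 113]
 [114 115 115 112 112 115 118 122 129 133 126 123 126 134 143 148 152 146
  133 130 133 145 150 128]
 [114 114 115 114 111 117 129 135 146 152 155 152 152 151 152 149 149 138
  129 125 121 132 138 114]
 [113 117 115 110 110 126 143 145 147 145 142 139 138 139 141 138 137 131
  123 120 116 114 101  74]
 [114 113 115 110 111 122 137 142 139 127 120 117 116 119 123 128 124 122
  123 120 123 120 102  73]
 [115 113 114 113 114 115 116 117 120 112 112 122 126 124 124 125 123 126
  124 122 123 123 111  83]
 [114 112 114 109 112 116 115 117 112 109 109 114 121 124 123 120 118 122
  119 123 124 120 119  89]
 [108 109 109 108 111 108 110 108 108 111 110 119 121 123 124 124 121 123
  123 122 121 12
[... 1171 characters left out ...]
  61  58  59  58]
 [ 73  72  71  78 110 130 136 132 110  70  68  69  63  60  62  59  58  62]
 [ 40  59  74 117 154 146 146 111  72  62  68  72  73  62  60  59  60  62]
 [ 18  20  26  69 129 150 102  79  60  66  70  72  73  61  58  59  58  57]
 [ 19  16  11  22  39  52  38  46  65  74  70  71  73  71  71  72  64  58]
 [ 10  16  17  17  18  18  14  19  35  70  72  70  73  71  72  72  73  60]
 [ 49  16   9  10  13  18  23  12  26  72  73  71  72  73  73  73  73  73]
 [157  96  68  46  16   8  11   1  16  71  73  71  71  74  74  75  73  73]]
0.141 [[ 0.5039 -0.0079  0.141 ]
 [ 0.5086 -0.0323  0.141 ]] [-0.1659  0.5028]
0.15 [[ 0.5035 -0.0078  0.15  ]
 [ 0.5082 -0.032   0.15  ]] [-0.1659  0.5025]
```

Run:
```python
from h import *
np.set_printoptions(precision=4,suppress=True)
n=np.array([1,.15,0]);c=.5060-.15*.02
for v,u in [(162.0,241),(164,239.7),(165,239),(166,238.4),(168,237),(169,236.3),(171.5,234),(172,232.8)]:
    o,d=ray("scene",(u,v)); s=(c-n@o)/(n@d); print(v,u,o+s*d)
```

```text
162.0 241 [0.5028 0.0016 0.1456]
164 239.7 [ 0.5039 -0.0062  0.1453]
165 239 [ 0.5046 -0.0103  0.1454]
166 238.4 [ 0.5051 -0.0139  0.1449]
168 237 [ 0.5063 -0.0221  0.1451]
169 236.3 [ 0.5069 -0.0262  0.1451]
171.5 234 [ 0.5089 -0.039   0.148 ]
172 232.8 [ 0.5098 -0.0453  0.1522]
```

Emit:
servo_tool(
  plan=[
    {"xyz": [-0.002,0.005,0],"rot": [0,0,-0.003]},
    {"xyz": [-0.002,0.008,0],"rot": [0,0,0]},
    {"xyz": [0,0.012,0],"rot": [0,0,0]},
    {"xyz": [0,0.012,0],"rot": [0,0,0]},
    {"xyz": [0,0.012,0],"rot": [0,0,0]},
    {"xyz": [0,0.012,0],"rot": [0,0,0]},
    {"xyz": [0,0.006,0],"rot": [0,0,0]},
    {"xyz": [0,0.0,0],"rot": [0,0,0]},
  ],
)

```text
clock: 6.3
position: [0.5002, 0.0219, 0.1823]
orientation: [3.141, -0.0, 0.146]
wrist_force: [0.7, -0.3, -1.0]
width: 0.0271
```

Run:
```python
from h import *
np.set_printoptions(precision=4,suppress=True)
s=robot.get_state();print(s["clock"],s["position"],s["orientation"],s["wrist_force"],s["width"])
p=s["position"];print("lateral off line",(p[0]-(.506-.15*(p[1]+.02)))*.989)
```

```text
6.3 [0.5002 0.0219 0.1823] [ 3.1414 -0.0001  0.1465] [ 0.6646 -0.3413 -1.0413] 0.027050622067617613
lateral off line 0.0004942616439206203
```

Emit:
servo_tool(
  plan=[
    {"xyz": [0,0.003,0.002],"rot": [0,0,-0.001]},
    {"xyz": [0,0.006,0],"rot": [0,0,0]},
    {"xyz": [0,0.006,0],"rot": [0,0,0]},
    {"xyz": [0,0.006,0],"rot": [0,0,0]},
    {"xyz": [0,0.007,0],"rot": [0,0,0]},
    {"xyz": [0,0.007,0],"rot": [0,0,0]},
    {"xyz": [0,0.004,0],"rot": [0,0,0]},
    {"xyz": [0,0.0,0],"rot": [0,0,0]},
  ],
)

```text
clock: 6.97
position: [0.506, -0.016, 0.1803]
orientation: [3.141, -0.0, 0.151]
wrist_force: [0.3, 0.6, -1.8]
width: 0.027
```

Emit:
servo_tool(
  plan=[
    {"xyz": [0,0,0],"rot": [0,0,0]},
    {"xyz": [0,0,0.001],"rot": [0,0,0]},
    {"xyz": [0,0,0.001],"rot": [0,0,0]},
    {"xyz": [0,0,0.001],"rot": [0,0,0]},
    {"xyz": [0,0,0.001],"rot": [0,0,0]},
    {"xyz": [0,0,0.001],"rot": [0,0,0]},
    {"xyz": [0,0,0],"rot": [0,0,0]},
    {"xyz": [0,0,0],"rot": [0,0,0]},
  ],
)

```text
clock: 7.63
position: [0.5058, -0.015, 0.1752]
orientation: [-3.142, 0.0, 0.152]
wrist_force: [0.8, 0.1, -1.5]
width: 0.0267
```

Run:
```python
from h import *
np.set_printoptions(precision=4,suppress=True)
s=robot.get_state();print(s["clock"],s["position"],s["orientation"],s["wrist_force"],s["torque"])
w=eyes.snapshot("wrist");a=eyes.snapshot("scene");b=eyes.snapshot("top")
for n,i in(("w3",w),("s3",a),("t3",b)): cv2.imwrite(f"pics/{n}.png",i)
z=lambda i,x,y,w,h,s:cv2.resize(i[y:y+h,x:x+w],None,fx=s,fy=s,interpolation=cv2.INTER_CUBIC)
cv2.imwrite("pics/m3.png",np.hstack([z(w,130,90,200,294,2.04)[:599],z(a,200,125,66,100,5.99)[:599]]))
```

```text
7.6333 [ 0.5058 -0.015   0.1752] [-3.1415  0.0001  0.1517] [ 0.8017  0.1424 -1.5374] [0.022  0.0002 0.0394]
```

View pics/m3.png

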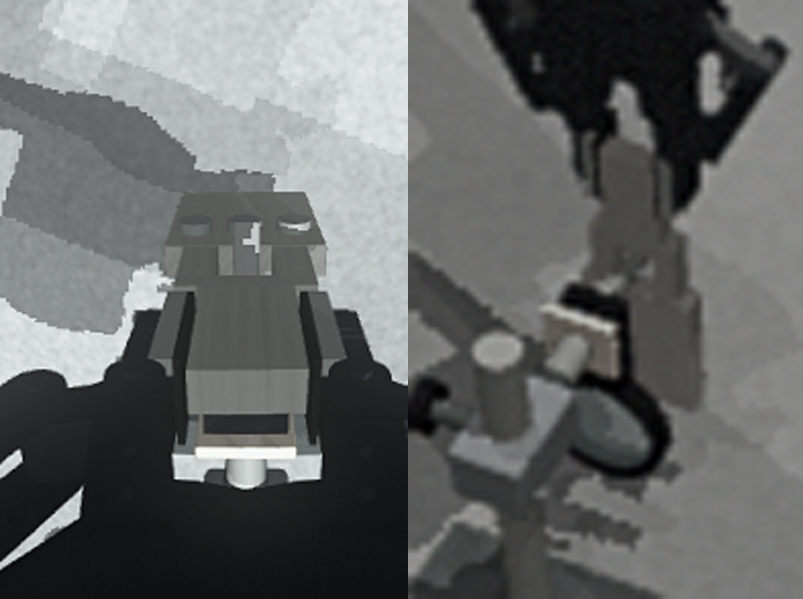

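The bar passes through the window and is well centred, with bar at (233–260,255) inside window (219–271). The loupe's top shows at (248,423) and the pusher edge at (245,452). Now I feel for the bar top.

Emit:
servo_tool(
  plan=[
    {"xyz": [0,0,0.0005],"rot": [0,0,0]},
    {"xyz": [0,0,0.0005],"rot": [0,0,0]},
    {"xyz": [0,0,0.0005],"rot": [0,0,0]},
    {"xyz": [0,0,0.0005],"rot": [0,0,0]},
    {"xyz": [0,0,0.0005],"rot": [0,0,0]},
    {"xyz": [0,0,0.0005],"rot": [0,0,0]},
    {"xyz": [0,0,0.0005],"rot": [0,0,0]},
    {"xyz": [0,0,0],"rot": [0,0,0]},
  ],
)

```text
clock: 8.45
position: [0.5057, -0.0151, 0.1717]
orientation: [-3.142, 0.0, 0.152]
wrist_force: [-0.5, -0.2, -2.4]
width: 0.0266
```

Emit:
servo_tool(
  plan=[
    {"xyz": [0,0,0.0005],"rot": [0,0,0]},
    {"xyz": [0,0,0.0005],"rot": [0,0,0]},
    {"xyz": [0,0,0.0005],"rot": [0,0,0]},
    {"xyz": [0,0,0],"rot": [0,0,0]},
    {"xyz": [0,0,0],"rot": [0,0,0]},
    {"xyz": [0,0,0],"rot": [0,0,0]},
    {"xyz": [0,0,0],"rot": [0,0,0]},
    {"xyz": [0,0,0],"rot": [0,0,0]},
  ],
)

```text
clock: 9.12
position: [0.5058, -0.0151, 0.1705]
orientation: [3.141, -0.0, 0.152]
wrist_force: [-2.1, -0.7, 2.6]
width: 0.0268
```

Bar top is felt with TCP z ≈ 0.1706, which matches the vision estimate of ~0.145. Now I raise 8 mm and advance toward the loupe.

Emit:
servo_tool(
  plan=[
    {"xyz": [0,0,-0.004],"rot": [0,0,0]},
    {"xyz": [0,0,-0.0045],"rot": [0,0,0]},
    {"xyz": [0,0.003,0],"rot": [0,0,0]},
    {"xyz": [0,0.006,0],"rot": [0,0,0]},
    {"xyz": [0,0.006,0],"rot": [0,0,0]},
    {"xyz": [0,0.006,0],"rot": [0,0,0]},
    {"xyz": [0,0.004,0],"rot": [0,0,0]},
    {"xyz": [0,0.002,0],"rot": [0,0,0]},
  ],
)

```text
clock: 9.78
position: [0.5099, -0.0426, 0.1786]
orientation: [-3.142, 0.0, 0.151]
wrist_force: [0.2, 0.3, -1.5]
width: 0.0267
```

Emit:
servo_tool(
  plan=[
    {"xyz": [0,0.0005,0],"rot": [0,0,0]},
    {"xyz": [0,0.0005,0],"rot": [0,0,0]},
    {"xyz": [0,0.0005,0],"rot": [0,0,0]},
    {"xyz": [0,0.0005,0],"rot": [0,0,0]},
    {"xyz": [0,0.0005,0],"rot": [0,0,0]},
    {"xyz": [0,0.0005,0],"rot": [0,0,0]},
    {"xyz": [0,0.0,0],"rot": [0,0,0]},
    {"xyz": [0,0.0,0],"rot": [0,0,0]},
  ],
)

```text
clock: 10.45
position: [0.5103, -0.0447, 0.1788]
orientation: [-3.142, -0.0, 0.152]
wrist_force: [-0.1, 0.8, -1.8]
width: 0.0268
```

Run:
```python
from h import *
np.set_printoptions(precision=4,suppress=True)
s=robot.get_state();print(s["clock"],s["position"],s["orientation"],s["wrist_force"],s["torque"])
w=eyes.snapshot("wrist");a=eyes.snapshot("scene");b=eyes.snapshot("top")
for n,i in(("w4",w),("s4",a),("t4",b)): cv2.imwrite(f"pics/{n}.png",i)
z=lambda i,x,y,w,h,s:cv2.resize(i[y:y+h,x:x+w],None,fx=s,fy=s,interpolation=cv2.INTER_CUBIC)
cv2.imwrite("pics/m4.png",np.hstack([z(w,180,170,135,200,3)[:599],z(a,200,125,66,100,5.99)[:599]]))
```

```text
10.45 [ 0.5103 -0.0447  0.1788] [-3.1416 -0.      0.1516] [-0.0934  0.7857 -1.8451] [ 0.019   0.0137 -0.0133]
```

View pics/m4.png

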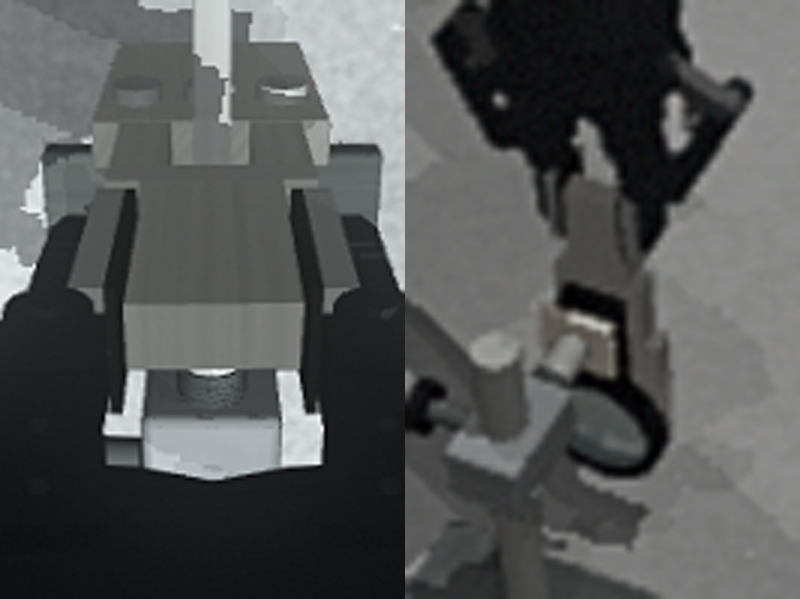

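The bar is centred in the window, with bar at (212,140) and window centre at 210. The loupe is just ahead and there is no contact yet. Advancing in small steps.

Emit:
servo_tool(
  plan=[
    {"xyz": [0,0.0005,0],"rot": [0,0,0]},
    {"xyz": [0,0.0005,0],"rot": [0,0,0]},
    {"xyz": [0,0.0005,0],"rot": [0,0,0]},
    {"xyz": [0,0.0005,0],"rot": [0,0,0]},
    {"xyz": [0,0.0005,0],"rot": [0,0,0]},
    {"xyz": [0,0.0005,0],"rot": [0,0,0]},
    {"xyz": [0,0.0005,0],"rot": [0,0,0]},
    {"xyz": [0,0.0005,0],"rot": [0,0,0]},
  ],
)

```text
clock: 11.27
position: [0.511, -0.0487, 0.1788]
orientation: [-3.142, -0.0, 0.152]
wrist_force: [0.4, 0.9, -1.7]
width: 0.0267
```

Emit:
servo_tool(
  plan=[
    {"xyz": [0,0.0005,0],"rot": [0,0,0]},
    {"xyz": [0,0.0005,0],"rot": [0,0,0]},
    {"xyz": [0,0.0005,0],"rot": [0,0,0]},
    {"xyz": [0,0.0005,0],"rot": [0,0,0]},
    {"xyz": [0,0.0005,0],"rot": [0,0,0]},
    {"xyz": [0,0.0005,0],"rot": [0,0,0]},
    {"xyz": [0,0.0,0],"rot": [0,0,0]},
    {"xyz": [0,0.0,0],"rot": [0,0,0]},
  ],
)

```text
clock: 11.93
position: [0.5114, -0.0515, 0.1788]
orientation: [-3.141, -0.0, 0.152]
wrist_force: [0.4, 2.4, -0.4]
width: 0.027
```

Emit:
servo_tool(
  plan=[
    {"xyz": [0,0.0005,0],"rot": [0,0,0]},
    {"xyz": [0,0.0005,0],"rot": [0,0,0]},
    {"xyz": [0,0.0005,0],"rot": [0,0,0]},
    {"xyz": [0,0.0005,0],"rot": [0,0,0]},
    {"xyz": [0,0.0005,0],"rot": [0,0,0]},
    {"xyz": [0,0.0005,0],"rot": [0,0,0]},
    {"xyz": [0,0.0,0],"rot": [0,0,0]},
    {"xyz": [0,0.0,0],"rot": [0,0,0]},
  ],
)

```text
clock: 12.6
position: [0.5119, -0.0546, 0.1788]
orientation: [-3.142, -0.0, 0.152]
wrist_force: [-0.8, 4.8, 0.4]
width: 0.0271
```

Emit:
servo_tool(
  plan=[
    {"xyz": [0,0.0005,0],"rot": [0,0,0]},
    {"xyz": [0,0.0005,0],"rot": [0,0,0]},
    {"xyz": [0,0.0005,0],"rot": [0,0,0]},
    {"xyz": [0,0.0005,0],"rot": [0,0,0]},
    {"xyz": [0,0,0],"rot": [0,0,0]},
    {"xyz": [0,0,0],"rot": [0,0,0]},
    {"xyz": [0,0.0,0],"rot": [0,0,0]},
    {"xyz": [0,0.0,0],"rot": [0,0,0]},
  ],
)

```text
clock: 13.27
position: [0.5121, -0.0565, 0.1788]
orientation: [-3.141, -0.0, 0.152]
wrist_force: [-1.0, 5.9, 0.6]
width: 0.0265
```

Emit:
servo_tool(
  plan=[
    {"xyz": [0,0.0005,0],"rot": [0,0,0]},
    {"xyz": [0,0.0005,0],"rot": [0,0,0]},
    {"xyz": [0,0.0005,0],"rot": [0,0,0]},
    {"xyz": [0,0.0005,0],"rot": [0,0,0]},
    {"xyz": [0,0,0],"rot": [0,0,0]},
    {"xyz": [0,0,0],"rot": [0,0,0]},
    {"xyz": [0,0.0,0],"rot": [0,0,0]},
    {"xyz": [0,0.0,0],"rot": [0,0,0]},
  ],
)

```text
clock: 13.93
position: [0.5124, -0.0583, 0.1788]
orientation: [-3.141, 0.0, 0.152]
wrist_force: [-0.9, 5.9, 1.1]
width: 0.0269
```

Run:
```python
from h import *
np.set_printoptions(precision=4,suppress=True)
s=robot.get_state();print(s["clock"],s["position"],s["orientation"],s["wrist_force"],s["torque"])
w=eyes.snapshot("wrist");a=eyes.snapshot("scene");b=eyes.snapshot("top")
for n,i in(("w5",w),("s5",a),("t5",b)): cv2.imwrite(f"pics/{n}.png",i)
z=lambda i,x,y,w,h,s:cv2.resize(i[y:y+h,x:x+w],None,fx=s,fy=s,interpolation=cv2.INTER_CUBIC)
cv2.imwrite("pics/m5.png",np.hstack([z(w,180,170,135,200,3)[:599],z(a,200,125,66,100,5.99)[:599]]))
```

```text
13.9333 [ 0.5124 -0.0583  0.1788] [-3.1409  0.0001  0.1516] [-0.8919  5.9152  1.1047] [ 1.2513  0.1451 -0.1003]
```

View pics/m5.png

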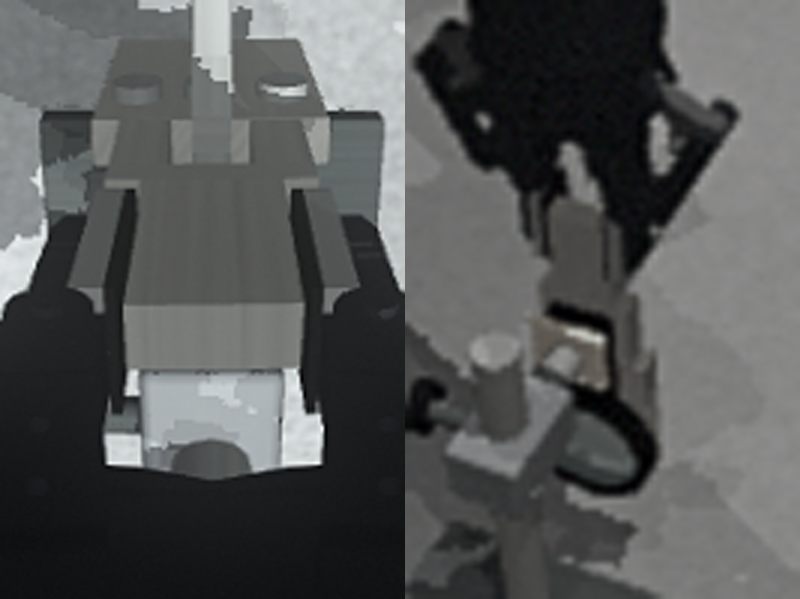

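Loupe is upright and eased back against the pusher at about 6 N. A little further, then lower.

Emit:
servo_tool(
  plan=[
    {"xyz": [0,0.0005,0],"rot": [0,0,0]},
    {"xyz": [0,0.0005,0],"rot": [0,0,0]},
    {"xyz": [0,0.0005,0],"rot": [0,0,0]},
    {"xyz": [0,0,0],"rot": [0,0,0]},
    {"xyz": [0,0,0],"rot": [0,0,0]},
    {"xyz": [0,0,0.0005],"rot": [0,0,0]},
    {"xyz": [0,0.0,0.0005],"rot": [0,0,0]},
    {"xyz": [0,0.0,0],"rot": [0,0,0]},
  ],
)

```text
clock: 14.75
position: [0.5126, -0.0597, 0.178]
orientation: [-3.141, -0.0, 0.152]
wrist_force: [-0.6, 8.2, 1.8]
width: 0.0268
```

Emit:
servo_tool(
  plan=[
    {"xyz": [0,0,0.0005],"rot": [0,0,0]},
    {"xyz": [0,0,0.0005],"rot": [0,0,0]},
    {"xyz": [0,0,0.0005],"rot": [0,0,0]},
    {"xyz": [0,0,0.0005],"rot": [0,0,0]},
    {"xyz": [0,0,0],"rot": [0,0,0]},
    {"xyz": [0,0,0],"rot": [0,0,0]},
    {"xyz": [0,0.0,0],"rot": [0,0,0]},
    {"xyz": [0,0.0,0],"rot": [0,0,0]},
  ],
)

```text
clock: 15.42
position: [0.5126, -0.0596, 0.176]
orientation: [-3.141, -0.0, 0.152]
wrist_force: [-0.6, 8.0, 3.1]
width: 0.0271
```

Emit:
servo_tool(
  plan=[
    {"xyz": [0,0,0.0005],"rot": [0,0,0]},
    {"xyz": [0,0,0.0005],"rot": [0,0,0]},
    {"xyz": [0,0,0],"rot": [0,0,0]},
    {"xyz": [0,0,0],"rot": [0,0,0]},
    {"xyz": [0,0,0],"rot": [0,0,0]},
    {"xyz": [0,0,0],"rot": [0,0,0]},
    {"xyz": [0,0.0,0],"rot": [0,0,0]},
    {"xyz": [0,0.0,0],"rot": [0,0,0]},
  ],
)

```text
clock: 16.08
position: [0.5126, -0.0596, 0.175]
orientation: [-3.141, -0.0, 0.152]
wrist_force: [-1.9, 7.5, 2.5]
width: 0.0269
```

Roof is already below the bump's top with no contact on it, so the carrier is past the bump. Lowering on.

Emit:
servo_tool(
  plan=[
    {"xyz": [0,0,0.0005],"rot": [0,0,0]},
    {"xyz": [0,0,0.0005],"rot": [0,0,0]},
    {"xyz": [0,0,0.0005],"rot": [0,0,0]},
    {"xyz": [0,0,0.0005],"rot": [0,0,0]},
    {"xyz": [0,0,0],"rot": [0,0,0]},
    {"xyz": [0,0,0],"rot": [0,0,0]},
    {"xyz": [0,0.0,0],"rot": [0,0,0]},
    {"xyz": [0,0.0,0],"rot": [0,0,0]},
  ],
)

```text
clock: 16.75
position: [0.5126, -0.0596, 0.173]
orientation: [-3.141, -0.0, 0.152]
wrist_force: [-1.4, 7.3, 2.2]
width: 0.0265
```

Emit:
servo_tool(
  plan=[
    {"xyz": [0,0,0.0005],"rot": [0,0,0]},
    {"xyz": [0,0,0.0005],"rot": [0,0,0]},
    {"xyz": [0,0,0.0005],"rot": [0,0,0]},
    {"xyz": [0,0,0],"rot": [0,0,0]},
    {"xyz": [0,0,0],"rot": [0,0,0]},
    {"xyz": [0,0,0],"rot": [0,0,0]},
    {"xyz": [0,0.0,0],"rot": [0,0,0]},
    {"xyz": [0,0.0,0],"rot": [0,0,0]},
  ],
)

```text
clock: 17.42
position: [0.5127, -0.0596, 0.1715]
orientation: [-3.141, -0.0, 0.152]
wrist_force: [-1.0, 7.8, 2.4]
width: 0.0271
```

Emit:
servo_tool(
  plan=[
    {"xyz": [0,0,0.0005],"rot": [0,0,0]},
    {"xyz": [0,0,0.0003],"rot": [0,0,0]},
    {"xyz": [0,0,0],"rot": [0,0,0]},
    {"xyz": [0,0,0],"rot": [0,0,0]},
    {"xyz": [0,0,0],"rot": [0,0,0]},
    {"xyz": [0,0,0],"rot": [0,0,0]},
    {"xyz": [0,0.0,0],"rot": [0,0,0]},
    {"xyz": [0,0.0,0],"rot": [0,0,0]},
  ],
)

```text
clock: 18.08
position: [0.5126, -0.0595, 0.1707]
orientation: [-3.141, -0.0, 0.152]
wrist_force: [-1.3, 7.8, 3.0]
width: 0.0271
```

Emit:
servo_tool(
  plan=[
    {"xyz": [0,-0.0005,0],"rot": [0,0,0]},
    {"xyz": [0,-0.0005,0],"rot": [0,0,0]},
    {"xyz": [0,-0.0005,0],"rot": [0,0,0]},
    {"xyz": [0,0,0],"rot": [0,0,0]},
    {"xyz": [0,0,0],"rot": [0,0,0]},
    {"xyz": [0,0,0],"rot": [0,0,0]},
    {"xyz": [0,0.0,0],"rot": [0,0,0]},
    {"xyz": [0,0.0,0],"rot": [0,0,0]},
  ],
)

```text
clock: 18.75
position: [0.5125, -0.0587, 0.1705]
orientation: [3.141, -0.0, 0.152]
wrist_force: [0.1, 3.2, 0.7]
width: 0.0269
```

Emit:
servo_tool(
  plan=[
    {"xyz": [0,-0.0005,0],"rot": [0,0,0]},
    {"xyz": [0,-0.0005,0],"rot": [0,0,0]},
    {"xyz": [0,0,0],"rot": [0,0,0]},
    {"xyz": [0,0,0],"rot": [0,0,0]},
    {"xyz": [0,0,0],"rot": [0,0,0]},
    {"xyz": [0,0,0],"rot": [0,0,0]},
    {"xyz": [0,0.0,0],"rot": [0,0,0]},
    {"xyz": [0,0.0,0],"rot": [0,0,0]},
  ],
)

```text
clock: 19.42
position: [0.5123, -0.0576, 0.1705]
orientation: [-3.142, -0.0, 0.152]
wrist_force: [-0.0, 3.4, 0.8]
width: 0.0268
```

Emit:
servo_tool(
  plan=[
    {"xyz": [0,-0.0005,0],"rot": [0,0,0]},
    {"xyz": [0,-0.0005,0],"rot": [0,0,0]},
    {"xyz": [0,0,0],"rot": [0,0,0]},
    {"xyz": [0,0,0],"rot": [0,0,0]},
    {"xyz": [0,0,0],"rot": [0,0,0]},
    {"xyz": [0,0,0],"rot": [0,0,0]},
    {"xyz": [0,0.0,0],"rot": [0,0,0]},
    {"xyz": [0,0.0,0],"rot": [0,0,0]},
  ],
)

```text
clock: 20.08
position: [0.5122, -0.0566, 0.1705]
orientation: [3.142, -0.0, 0.152]
wrist_force: [1.1, 1.4, 0.2]
width: 0.0269
```

Run:
```python
from h import *
np.set_printoptions(precision=4,suppress=True)
s=robot.get_state();print(s["clock"],s["position"],s["orientation"],s["wrist_force"],s["torque"])
```

```text
20.0833 [ 0.5122 -0.0566  0.1705] [ 3.1415 -0.      0.1516] [1.1353 1.4284 0.1821] [ 0.4186 -0.1005 -0.0364]
```

Emit:
servo_tool(
  plan=[
    {"xyz": [0,-0.0005,0],"rot": [0,0,0]},
    {"xyz": [0,0,0],"rot": [0,0,0]},
    {"xyz": [0,0,0],"rot": [0,0,0]},
    {"xyz": [0,0,0],"rot": [0,0,0]},
    {"xyz": [0,0,0],"rot": [0,0,0]},
    {"xyz": [0,0,0],"rot": [0,0,0]},
    {"xyz": [0,0.0,0],"rot": [0,0,0]},
    {"xyz": [0,0.0,0],"rot": [0,0,0]},
  ],
)

```text
clock: 20.75
position: [0.5121, -0.0564, 0.1705]
orientation: [3.141, -0.0, 0.152]
wrist_force: [0.6, -3.2, -1.5]
width: 0.0269
```

Emit:
servo_tool(
  plan=[
    {"xyz": [0,0,0],"rot": [0,0,0]},
    {"xyz": [0,0,0],"rot": [0,0,0]},
    {"xyz": [0,0,0],"rot": [0,0,0]},
    {"xyz": [0,0,0],"rot": [0,0,0]},
    {"xyz": [0,0,0],"rot": [0,0,0]},
    {"xyz": [0,0,0],"rot": [0,0,0]},
    {"xyz": [0,0.0,0],"rot": [0,0,0]},
    {"xyz": [0,0.0,0],"rot": [0,0,0]},
  ],
  jaw=0.3,
)

```text
clock: 21.42
position: [0.5121, -0.0561, 0.1705]
orientation: [-3.142, -0.0, 0.152]
wrist_force: [0.9, -0.2, 0.7]
width: 0.0554
```

Run:
```python
from h import *
np.set_printoptions(precision=4,suppress=True)
s=robot.get_state();print(s["clock"],s["position"],s["wrist_force"],s["torque"],s["width"])
w=eyes.snapshot("wrist");a=eyes.snapshot("scene")
for n,i in(("w6",w),("s6",a)): cv2.imwrite(f"pics/{n}.png",i)
z=lambda i,x,y,w,h,s:cv2.resize(i[y:y+h,x:x+w],None,fx=s,fy=s,interpolation=cv2.INTER_CUBIC)
cv2.imwrite("pics/m6.png",np.hstack([z(w,180,170,135,200,3)[:599],z(a,200,125,66,100,5.99)[:599]]))
```

```text
21.4167 [ 0.5121 -0.0561  0.1705] [ 0.9083 -0.1542  0.729 ] [-0.0118 -0.0669 -0.0045] 0.0554402304779126
```

View pics/m6.png

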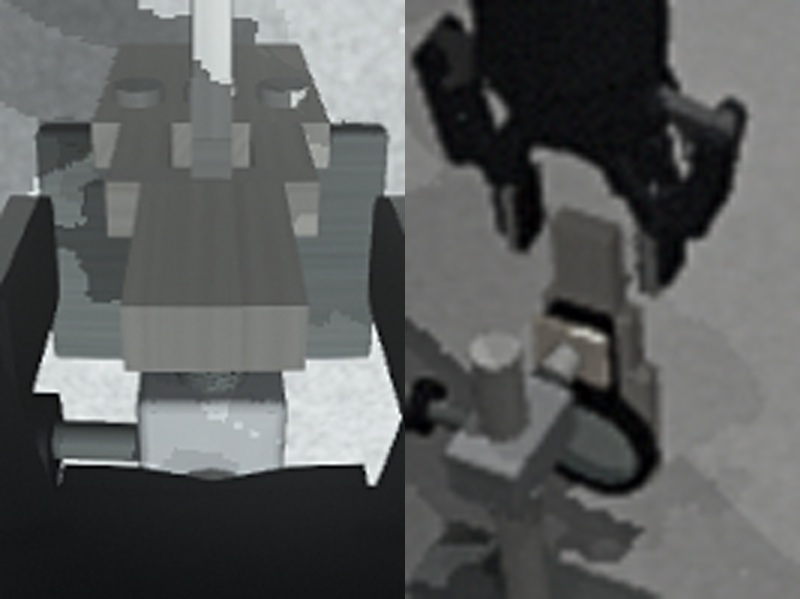

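The bump was felt on the way back (−3 N), and after release the carrier hangs upright against the loupe with nothing pushing on the gripper. Retreating straight up.

Emit:
servo_tool(
  plan=[
    {"xyz": [0,0,-0.005],"rot": [0,0,0]},
    {"xyz": [0,0,-0.01],"rot": [0,0,0]},
    {"xyz": [0,0,-0.015],"rot": [0,0,0]},
    {"xyz": [0,0,-0.02],"rot": [0,0,0]},
    {"xyz": [0,0,-0.02],"rot": [0,0,0]},
    {"xyz": [0,0,-0.02],"rot": [0,0,0]},
    {"xyz": [0,0,-0.02],"rot": [0,0,0]},
    {"xyz": [0,0,-0.01],"rot": [0,0,0]},
  ],
)

```text
clock: 22.18
position: [0.5125, -0.0562, 0.2938]
orientation: [3.14, -0.004, 0.152]
wrist_force: [0.2, 0.4, -0.4]
width: 0.0554
```

Emit:
servo_tool(
  plan=[
    {"xyz": [-0.01,-0.01,0],"rot": [0,0,0]},
    {"xyz": [-0.02,-0.015,0],"rot": [0,0,0]},
    {"xyz": [-0.02,-0.02,0],"rot": [0,0,0]},
    {"xyz": [-0.02,-0.02,0],"rot": [0,0,0]},
    {"xyz": [-0.02,-0.015,0],"rot": [0,0,0]},
    {"xyz": [-0.01,-0.01,0],"rot": [0,0,0]},
    {"xyz": [0,0,0],"rot": [0,0,0]},
    {"xyz": [0,0,0],"rot": [0,0,0]},
  ],
)

```text
clock: 22.85
position: [0.3998, 0.0178, 0.291]
orientation: [3.141, -0.001, 0.152]
wrist_force: [0.2, -0.4, -0.2]
width: 0.0554
```

Run:
```python
from h import *
w=eyes.snapshot("wrist");a=eyes.snapshot("scene");b=eyes.snapshot("top")
for n,i in(("w7",w),("s7",a),("t7",b)): cv2.imwrite(f"pics/{n}.png",i)
print(robot.get_state()["clock"])
z=lambda i,x,y,w,h,s:cv2.resize(i[y:y+h,x:x+w],None,fx=s,fy=s,interpolation=cv2.INTER_CUBIC)
cv2.imwrite("pics/m7.png",np.vstack([np.hstack([z(a,190,130,100,75,4),z(b,225,170,80,60,5)]),np.hstack([cv2.resize(w,(400,300)),z(a,120,80,266,200,1.503)[:300,:400]])]))
```

```text
23.0
```

View pics/m7.png

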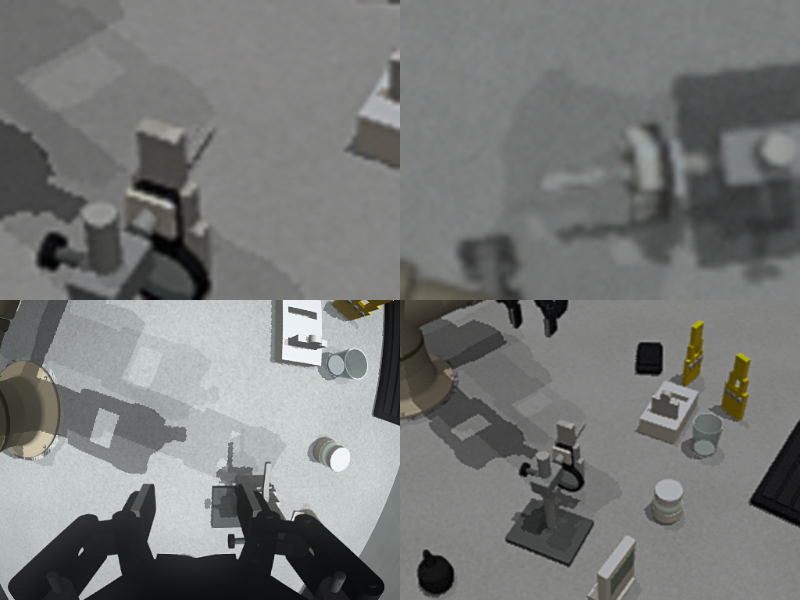

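The carrier hangs upright between the bump and the loupe: (165,170) in the scene crop and (640,160) in the top crop, where the loupe's black edge sits just behind it and then the pusher. The gripper is clear, and the blank, bystanders and yellow plates have not moved. Handing in.

```bash
python3 -c "
from plant import robot
print(robot.close_job())"
```

```text
the job is handed in; nothing more can be done
None
```

The carrier is hanging by its window on the hook, between the bump and the loupe, with the specimens facing the bar's free end. I handed the job in at about 23 s of the 61 s allowed.

- **How it went:** I gripped the carrier by its tab, lifted it over the blank plate and slid its window onto the bar. I felt for the bar's top, which was about 0.145 m up, and this agreed with the camera estimate. I then lifted 8 mm, crossed the bump, eased the loupe back and lowered the carrier into the gap. I backed it against the bump's inner face and let go.
- **Force on the loupe:** The highest wrist reading along the bar was about 8 N, against the 15 N limit. The force was only read at the end of each move, so a brief higher peak can't be ruled out.
- **Last checks:** The carrier went down about 6 mm lower than it could resting on the bump. Backing off gave about 3 N against the bump, and after release the wrist force was near zero. The final pictures show the carrier and loupe upright side by side, nothing else visibly moved, and the gripper clear.
- **What disagreed:** The two camera views differed by about 5 mm on the block and on the first bar-end fix. The wrist view and feel settled both. No other check failed.

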